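Set the photo turntable to the marked angle and take the shot

ROBOT

A 7-joint arm with a two-finger parallel gripper is mounted at the origin on a cart in front of the work surface, level with it; the furniture and walls round the work are solid. World frame = base frame: x ahead of the robot, y to its left, z up, the work surface at z = 0. Lengths are in m, angles in rad, forces in N, time in s.
With the tool pointing down it reaches from about 0.425 to 0.925 m from the base axis. Payload 6.8 kg.
Tool frame: the origin (TCP) lies at the very end of the fingers, on their centre line; the grasp point (between the pads) lies 19 mm behind it; z points along the fingers, x is the direction in which the jaws open and shut, and the axes are right-handed (so a half turn about z gives the same grasp; the last joint's range is limited). The gripper opens to 85 mm and grips with 20 to 120 N. Pads are 22 mm wide; open, the fingers measure 114 mm over their backs; the gripper's body (76 mm by 85 mm) begins 54 mm behind the grasp point. The pads swing forward as they close: fully open they stand 13 mm farther back than shut.
Start: joints at [1.17, 0.477, 0.022, 1.555, -0.011, 1.109, -0.083], TCP at [0.195, -0.646, 0.231] pointing down, gripper open.
Joint ranges: [-2.96, 2.96], [-0.34, 2.1], [-1.41, 1.46], [0.24, 2.44], [-1.37, 4.51], [0.17, 1.92], [-2.96, 2.96]. Speed limits (rad/s): [2.39, 2.39, 3.14, 3.14, 3.14, 3.14, 3.14].

INTERFACE

Orientations are given as a unit quaternion [w, x, y, z].
In Python, from station import bot gives the robot as it stands.
- The arm moves only by the shell command python3 -m creep 'ROWS' [FORCE]. ROWS is JSON, a list that holds one entry, the list of rows, each a list of 7 numbers: the shift along the tool's x, y, z in cm, then the turn, a rotation vector about the tool's x, y, z in rad, then the opening, from 0 (shut) to 1 (fully open). In form: [[[dx, dy, dz, wx, wy, wz, claw], ...]]. A call has 1 to 10 rows; each row is the pose to reach, as a shift and turn from the pose commanded when the call began, along the tool's axes at that moment; what a row does not reach only later rows make up. A row lasts 1/8 s, in which the tool goes at most 62.5 mm and 10.7 degrees, less where a joint would pass 70% of its speed; a pose out of reach is approached as far as the arm can. A call with a gripper value outside its range is refused whole. The fingers move at their own pace and stop on an object; FORCE is the grip in N (left out, the last holds). Time passes only in rows, so rows that repeat a pose let the fingers close. It gives the time, the measured TCP pose, the force and the opening at its end, in the units of the state.
- bot.get_obs(): the state, without advancing time (a new reading comes with each control period).
- bot.read_camera(name): name is "scene" or "top" or "wrist"; returns (picture, depth): 400x640x3 uint8, blue, green, red; 400x640 float32, m along the optical axis (not along the pixel's ray), 0 where there is no reading.
- bot.calibration(name): a dict with "mtx" (3x3 intrinsics, pixels), "rvec" (rotation vector, rad) and "tvec" (3), from world to camera coordinates, as OpenCV has them. Camera axes: x right, y down, z forward; pixel columns grow to the right and rows downward; lengths in m; the calibration is good to about 2 mm. The wrist camera is an equidistant fisheye: a pixel r from the principal point sees the ray r / f radians off the axis. A picture is of the moment at which its call begins: read the wrist's pose just before it. calibration takes no time and is no camera call; for the wrist camera it gives the pose at the moment of the call.
- bot.hand_in(): hands the job in, once; it reports no verdict.
Trained networks look in the newest picture that a camera, given by its name, has taken for a name from the list of things; names that differ only in an ending like _2 or _b are one class to them, and where a whole thing is asked for, a point or a joint stands for the part that bears it (a point fixed in the world has none). Each returns a list of dicts, best first, with "p" (0 to 1); they miss things now and then, are a little off and sometimes report something else, mostly with a low value. They report only what shows in the picture. A call takes as long as a camera call. They do not tell look-alikes from the thing itself.
- bot.find_in(camera, label): "xy" ([column, row] in pixels, amid what is visible of it).
- bot.silhouettes(camera, label): "mask" (400x640 bool, what is visible of it) and "xy" ([column, row] in pixels, amid what is visible of it).
The state is a dict: "t": time; "q": joint angles; "joint_vel": joint speeds; "joint_torque": joint torques, N m; "eef_pos": TCP position; "tool_rot": TCP orientation; "contact_force": force on the tool from outside, world axes, zero at the start; "torque": the same for the moment, N m; "gripper_width": opening from 0.0 (shut) to 1.0 (fully open).
Only numpy, scipy, OpenCV 4.12 (cv2) and the standard library are available. Lean on these libraries where they do the work, as an engineer would, in place of code of your own. Each camera call takes 0.05 s, during which the arm holds its last target.

TASK

The pottery sherd on the photo turntable is to be photographed at the angle marked by the pointed clip on the scale ring. With a fingertip, gently push the turntable round by its upright peg, either way, until the dark index line on the disc lines up with the clip's point; only then press the shutter button on the remote right down and let it come up again. Leave the sherd lying in the middle of the disc and the film can, scale bar and hand lens where they are; lift nothing.

Things in the scene. Friction and masses are not known exactly. Their poses are not given: they have to be found in the camera images.
- turntable: Photo turntable, fixed to the desk. Origin: on the vertical pivot axis, at desk level. Aluminium base 252 mm across and 12 mm high with a scale ring (a line every 10 degrees) round a flat grey disc 192 mm across, whose top is 18 mm above the desk. A black rubber pad 112 mm across, 2 mm thick, lies in the middle of the disc.
- disc (a joint): Angle of the disc about the pivot, rad, growing anticlockwise seen from above; it turns freely both ways (more than a full turn), with a light friction (about 0.07 N m, about 1 N at the peg), and stays where it is left. At value v the index line points along the turntable's own -x axis turned by v.
- index_mark (a point): Outer end of the dark index line, at the disc's rim, 96 mm from the pivot, on the disc's top (18 mm above the desk). The line is 4 mm wide and 36 mm long, radial.
- peg_top (a point): Centre of the top of the upright steel peg that stands on the disc for pushing it round: 16 mm thick (22 mm collar in its lowest 3 mm, tapering to 6 mm), 30 mm tall, its top 48 mm above the desk, 78 mm from the pivot, diametrically opposite the index line.
- clip_point (a point): The place on the disc's rim (96 mm from the pivot, 18 mm above the desk) at the point of the dark steel marker clip. The clip is 24 mm wide, its top 24 mm above the desk, with a point towards the pivot; it sits fixed on the scale ring, about 98 to 145 mm from the pivot, and cannot be moved.
- sherd: Loose brown pottery sherd, 49 x 54 x 14 mm, lying on the rubber pad in the middle of the disc; it turns with the disc. Origin: centre of its underside.
- remote: Wireless shutter remote, fixed to the desk: grey box 100 x 70 x 26 mm (its x, y, z). Origin: centre of its underside.
- shutter_top (a point): Centre of the top face of the white round push button on the remote, 32 mm across, in a round black collar 48 mm across; its top is 48 mm above the desk and stands 10 mm above the collar, on the remote's long middle line, 15 mm towards the remote's -x from its centre. It is pressed straight down against a spring.
- shutter (a joint): Travel of the shutter button, m: 0 up, 0.006 fully down (about 4 N); it counts as pressed beyond 0.004.
- film_can: Loose white film canister with a grey lid, 34 mm across, 51 mm tall, standing on the desk. Origin: centre of its underside.
- scale_bar: Loose black-and-white photo scale, 20 x 105 x 9 mm, lying on the desk. Origin: centre of its underside.
- magnifier: Loose black hand lens, 62 x 146 x 12 mm, lying on the desk. Origin: centre of its underside.
Not all that is in view belongs to the job. Leave any red or yellow look-alike of the sherd alone.

How it is judged:
On the way, in this order (a step that is already met when the one before it is completed fails the run):
1. the index line stands at the clip's point, disc at rest (horizontal distance between index_mark and clip_point below 0.005 m and velocity of joint disc between -0.05 and 0.05 rad/s), for 0.2 s.
2. the shutter button is pressed down (horizontal distance between index_mark and clip_point below 0.005 m and value of joint shutter above 0.004 m), for 0.02 s.
At the end, for the whole second after the job is handed in: The index line's outer end is within 5 mm (3 degrees) of the clip's point with the disc at rest, the shutter button is up again after having been pressed, and the sherd lies on the disc within 20 mm of its middle (all of step 1 and value of joint shutter below 0.002 m and horizontal distance between sherd and turntable below 0.02 m and height (world z) of sherd below 0.03 m); the robot touches nothing.
It fails at once if the shutter button is pressed while the index line is off the clip's point (value of joint shutter above 0.004 m and not (horizontal distance between index_mark and clip_point below 0.005 m)).
It fails at once if the sherd is lifted (height (world z) of sherd above 0.035 m).
It fails at once if the sherd is pushed more than 20 mm off the middle of the disc (not (horizontal distance between sherd and turntable below 0.02 m)).
It fails at once if the robot pushes on the turntable with more than 25 N (contact force between any of the arm, the fingers and turntable above 25 N).
It fails at once if the film can, scale bar or hand lens is moved more than 20 mm (distance of any of film_can, scale_bar, magnifier from where it was at the start of the episode above 0.02 m).
It also fails if it takes over 54 s, if anything falls off the work surface, if the arm or the gripper's body presses on something with over 40 N, if the wrist force passes 120 N, or if a joint passes its speed limit or range.

## Working session

There is one attempt and no reset: what is moved stays moved. The work goes in short steps, Python scripts to look and compute and a shell command to move; the robot and the scene stay as the last step left them, time stands still between calls to the robot, and variables do not carry over. Pictures are saved under pics/ and viewed, and the job is handed in when it is done.

```bash
ls; mkdir -p pics; python3 - <<'E'
from station import bot
import cv2
o=bot.get_obs()
for k in o: print(k,o[k])
for n in ["top","scene"]:
    im,d=bot.read_camera(n); cv2.imwrite(f"pics/{n}0.png",im)
    c=bot.calibration(n); print(n,c)
E
```

```text
pics
t 0.0
q [ 1.16989268  0.4777692   0.02232929  1.5565062  -0.01147431  1.10934711
 -0.08310162]
joint_vel [ 0.00059376  0.00141449 -0.00014124  0.00032861 -0.0003882   0.00143859
  0.00035553]
joint_torque [-3.65536926e-04 -5.96435988e+01  1.60784148e+00 -2.81193280e+01
  1.24160311e-02  9.46812186e-03  1.04761077e-05]
eef_pos [ 0.19462789 -0.64566816  0.23032316]
tool_rot [-5.00951611e-04  8.02706348e-01 -5.96373721e-01 -8.08206768e-04]
contact_force [0.10457685 0.02683724 0.39196946]
torque [ 0.03587633  0.01452667 -0.00051856]
gripper_width 1.0011391997016466
top {'mtx': array([[372.79622307,   0.        , 315.61738806],
       [  0.        , 372.79622307, 200.51943094],
       [  0.        ,   0.        ,   1.        ]]), 'rvec': array([ 2.18466056, -2.14359015,  0.15987115]), 'tvec': array([-0.09490644,  0.59680698,  0.83033533])}
scene {'mtx': array([[513.99719149,   0.        , 319.36255935],
       [  0.        , 513.99719149, 199.75347594],
       [  0.        ,   0.        ,   1.        ]]), 'rvec': array([ 2.16506868,  0.80399777, -0.33583984]), 'tvec': array([-0.40219585, -0.23849477,  1.91262937])}
```

View pics/top0.png

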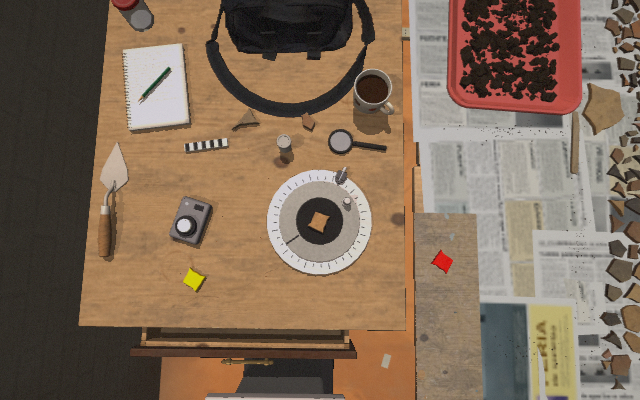

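View pics/scene0.png

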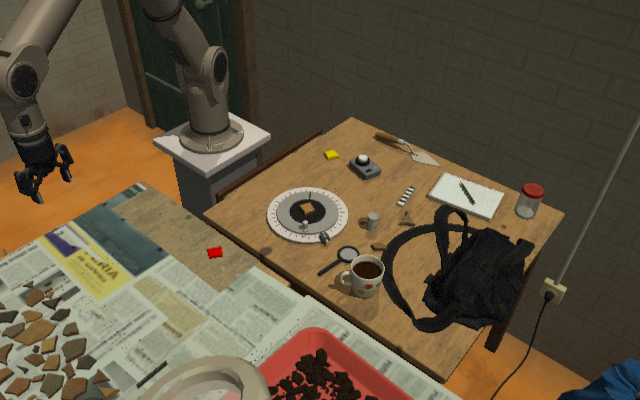

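The top view shows the turntable at about (319,222), the clip at (341,176), the peg at (347,203), the index line at (292,240) and the remote at (190,221) with its white button at (186,226). Red and yellow look-alikes lie at (442,261) and (194,280). The brown sherd on the pad, at (318,222), is the one meant. Next I'll measure on an enlarged crop.

```bash
cat > h.py <<'E'
import numpy as np, cv2
from station import bot
def ray(c,px):
    R,_=cv2.Rodrigues(np.array(c["rvec"],float)); t=np.array(c["tvec"],float).reshape(3)
    K=np.array(c["mtx"]); d=R.T@(np.linalg.inv(K)@np.array([px[0],px[1],1.]))
    return -R.T@t, d
def at_z(c,px,z):
    o,d=ray(c,px); return o+d*(z-o[2])/d[2]
def proj(c,P):
    return cv2.projectPoints(np.array(P,float).reshape(-1,1,3),np.array(c["rvec"]),np.array(c["tvec"]),np.array(c["mtx"]),None)[0].reshape(-1,2)
E
python3 - <<'E'
from h import *
im,d=bot.read_camera("top"); c=bot.calibration("top")
cv2.imwrite("pics/crop0.png",cv2.resize(im[160:285,255:385],None,fx=6,fy=6,interpolation=cv2.INTER_CUBIC)[:600])
cv2.imwrite("pics/crop1.png",cv2.resize(im[185:260,155:225],None,fx=8,fy=8,interpolation=cv2.INTER_CUBIC))
for l,z in [("turntable",.012),("index_mark",.018),("peg_top",.048),("clip_point",.02),("sherd",.03),("remote",.026),("shutter_top",.048),("film_can",.05),("scale_bar",.009),("magnifier",.01)]:
    for r in bot.silhouettes("top",l)[:2]:
        m=r["mask"]; ys,xs=np.nonzero(m)
        print(l,round(r["p"],2),np.round(r["xy"],1),m.sum(),np.round(at_z(c,r["xy"],z),3), xs.min() if len(xs) else 0,xs.max() if len(xs) else 0,ys.min() if len(ys) else 0,ys.max() if len(ys) else 0)
o=bot.get_obs();print(o["t"])
E
```

```text
index_mark 0.69 [310.3 218.8] 4757 [ 0.557 -0.072  0.018] 279 360 181 261
peg_top 0.36 [325.2 225.9] 4880 [ 0.539 -0.106  0.048] 279 358 181 261
clip_point 0.61 [342.9 175.6] 99 [ 0.663 -0.149  0.02 ] 336 345 168 183
clip_point 0.55 [182.3 225. ] 168 [0.537 0.228 0.02 ] 177 191 219 232
sherd 0.74 [317.5 222.5] 253 [ 0.548 -0.089  0.03 ] 308 327 213 232
sherd 0.73 [208.5 145.6] 364 [0.727 0.174 0.03 ] 184 227 138 151
remote 0.59 [190.6 218. ] 1289 [0.553 0.208 0.026] 170 210 197 242
shutter_top 0.58 [184.8 225. ] 165 [0.535 0.213 0.048] 177 191 219 232
shutter_top 0.41 [323.6 227.3] 4823 [ 0.536 -0.103  0.048] 279 359 181 261
film_can 0.69 [282.7 141.7] 232 [ 0.735 -0.004  0.05 ] 276 291 134 152
scale_bar 0.59 [206.5 145.4] 384 [0.733 0.185 0.009] 184 227 138 151
magnifier 0.97 [341.4 143.7] 654 [ 0.745 -0.145  0.01 ] 328 385 129 153
magnifier 0.74 [323.5 226.8] 8238 [ 0.539 -0.104  0.01 ] 267 371 170 273
0.65
```

View pics/crop0.png

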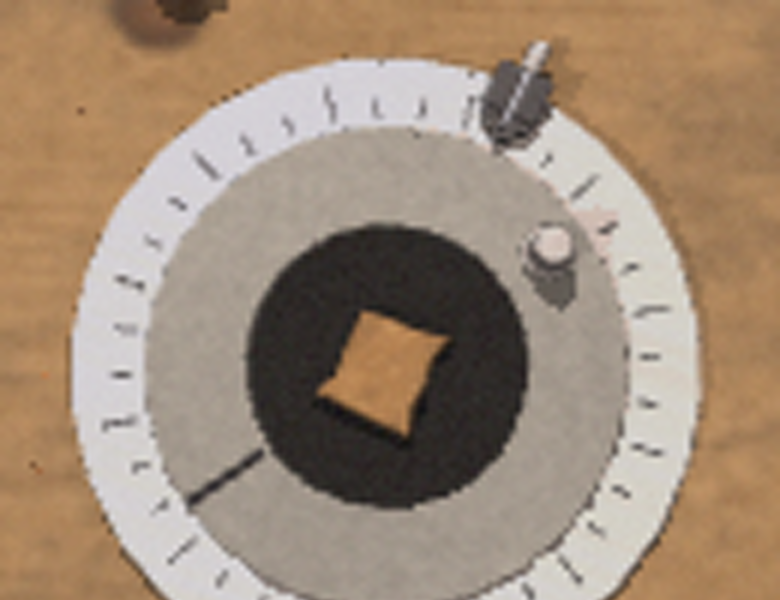

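View pics/crop1.png

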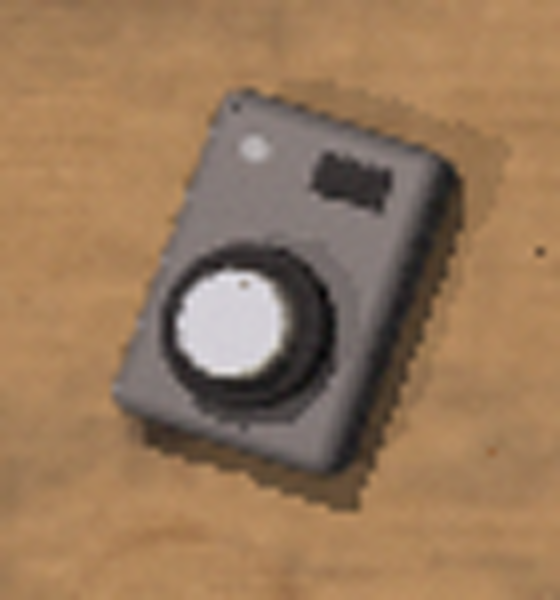

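```bash
python3 - <<'E'
from h import *
c=bot.calibration("top")
f=lambda x,y:np.array([255+(x+.5)/6-.5,160+(y+.5)/6-.5])
pv=at_z(c,f(387.5,366),.020)
it=at_z(c,f(189,501),.018); ii=at_z(c,f(263,453),.018)
cl=at_z(c,f(497,152),.019); pg=at_z(c,f(552,245),.048)
rc=[at_z(c,f(73,372),.012),at_z(c,f(700,372),.012)]
print("ring",rc,(rc[0]+rc[1])/2,rc[0][1]-rc[1][1])
for n,p in dict(pv=pv,it=it,ii=ii,cl=cl,pg=pg).items():
    v=p-pv; print(n,np.round(p,4),"r",round(np.hypot(*v[:2]),4),"ang",round(np.degrees(np.arctan2(v[1],v[0])),1))
d=it-ii; print("line dir",np.degrees(np.arctan2(d[1],d[0])))
g=lambda x,y:np.array([155+(x+.5)/8-.5,185+(y+.5)/8-.5])
print("btn",at_z(c,g(232,322),.048))
for q in [(240,90),(455,160),(340,472),(118,395)]: print(at_z(c,g(*q),.026))
E
```

```text
ring [array([0.54905895, 0.03145655, 0.012     ]), array([ 0.55383728, -0.21826124,  0.012     ])] [ 0.55144812 -0.09340235  0.012     ] 0.24971779403615338
pv [ 0.5532 -0.0932  0.02  ] r 0.0 ang 0.0
it [ 0.4989 -0.0163  0.018 ] r 0.0941 ang 125.2
ii [ 0.5182 -0.0448  0.018 ] r 0.0597 ang 125.9
cl [ 0.64   -0.1357  0.019 ] r 0.0966 ang -26.1
pg [ 0.5991 -0.155   0.048 ] r 0.077 ang -53.5
line dir 124.03388574465562
btn [0.53560834 0.21575613 0.048     ]
[0.6051067  0.22499403 0.026     ]
[0.58564372 0.16097345 0.026     ]
[0.49402292 0.1892751  0.026     ]
[0.51506313 0.25459479 0.026     ]
```

The measurements agree with each other. The pivot is at about (0.553,-0.093), the index line at 125.3° (radius 94 mm, expected 96), the clip at -26.1° (97 mm) and the peg at -54° (77 mm, expected 78). The disc therefore needs about 151° clockwise. I'll hold the half-open fingers loosely round the peg so I can push it either way.

```bash
cat >> h.py <<'E'
from scipy.spatial.transform import Rotation as Ro
PV=np.array([.553,-.0932])
def pose():
    o=bot.get_obs(); w,x,y,z=o["tool_rot"]; R=Ro.from_quat([x,y,z,w])
    return np.array(o["eef_pos"]),R
def yaw_target(a):  # tool pointing down, tool x at world angle a (deg)
    a=np.radians(a); X=np.array([np.cos(a),np.sin(a),0]);Z=np.array([0,0,-1.]);Y=np.cross(Z,X)
    return Ro.from_matrix(np.c_[X,Y,Z])
def row(p,a):
    p0,R0=pose(); d=R0.inv().apply(np.array(p)-p0)*100
    w=(R0.inv()*yaw_target(a)).as_rotvec()
    return np.round(np.r_[d,w],3).tolist()
def pegpos(th,z,r=.078):
    t=np.radians(th); return [PV[0]+r*np.cos(t),PV[1]+r*np.sin(t),z]
E
python3 - <<'E'
from h import *
print(row(pegpos(-54.2,.13),35.8))
E
```

```text
[-35.244, -52.796, 10.131, -0.0, -0.0, -1.903]
```

```bash
python3 -m creep '[[[-3.5,-5.3,0.5,0,0,-0.18,0.4],[-7,-10.6,1,0,0,-0.36,0.4],[-10.5,-15.9,1.5,0,0,-0.54,0.4],[-14,-21.2,2,0,0,-0.72,0.4],[-17.5,-26.5,2.5,0,0,-0.9,0.4],[-21,-31.7,3,0,0,-1.08,0.4],[-24.5,-37,3.5,0,0,-1.26,0.4],[-28,-42,4,0,0,-1.44,0.4],[-31.5,-47.3,4.5,0,0,-1.62,0.4],[-35.2,-52.8,5,0,0,-1.8,0.4]]]'
python3 - <<'E'
from h import *
print(row(pegpos(-54.2,.13),35.8)); print(bot.get_obs()["t"])
E
```

```text
t: 1.9
eef_pos: [0.5927, -0.1645, 0.1824]
tool_rot: [0.0, 0.965, 0.261, 0.0]
contact_force: [0.5, -1.2, 0.0]
gripper_width: 0.397
[0.917, -0.402, 5.235, 0.001, -0.0, -0.098]
1.9
```

```bash
python3 -m creep '[[[0.5,-0.2,2.5,0,0,-0.1,0.4],[0.5,-0.2,5.2,0,0,-0.1,0.4],[0.5,-0.2,5.2,0,0,-0.1,0.4]]]'
python3 - <<'E'
from h import *
print(row(pegpos(-54.2,.13),35.8)); c=bot.calibration("wrist"); print(c)
im,d=bot.read_camera("wrist"); cv2.imwrite("pics/w0.png",im)
im,d=bot.read_camera("top"); cv2.imwrite("pics/t1.png",im)
E
```

```text
t: 2.28
eef_pos: [0.5932, -0.1615, 0.1282]
tool_rot: [-0.001, 0.952, 0.306, -0.002]
contact_force: [-0.1, 0.1, -0.5]
gripper_width: 0.402
[0.733, -0.094, -0.182, -0.003, 0.003, -0.003]
{'mtx': array([[309.70691629,   0.        , 320.20213796],
       [  0.        , 309.70691629, 202.00823831],
       [  0.        ,   0.        ,   1.        ]]), 'rvec': array([-2.71789024, -0.87306565, -0.12623589]), 'tvec': array([-0.38809396, -0.46508551,  0.14271369])}
```

View pics/w0.png

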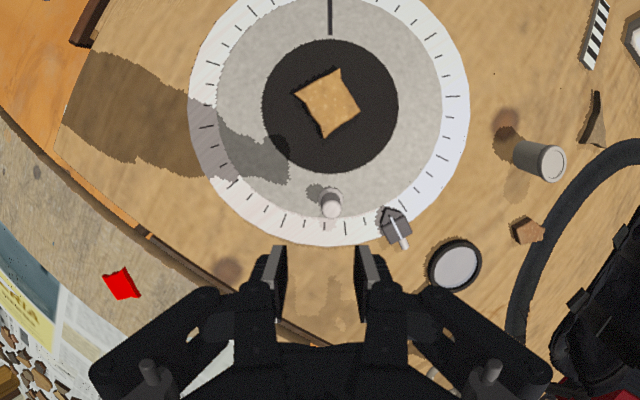

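The wrist view shows the disc with the peg at (331,200), the clip point near (386,214), the index line ending at about (331,0), which is at the picture edge, and the pad centred at (330,106). I'll measure on this with the fisheye model.

```bash
cat >> h.py <<'E'
def wat_z(c,px,z):
    K=np.array(c["mtx"]); u=np.array([px[0]-K[0,2],px[1]-K[1,2]])/K[0,0]; th=np.hypot(*u)
    v=np.r_[np.sin(th)*u/max(th,1e-9),np.cos(th)]
    R,_=cv2.Rodrigues(np.array(c["rvec"],float)); t=np.array(c["tvec"],float).reshape(3)
    o=-R.T@t; d=R.T@v; return o+d*(z-o[2])/d[2]
E
python3 - <<'E'
from h import *
c=bot.calibration("wrist"); im,d=bot.read_camera("wrist")
np.savez("w0.npz",**{k:np.array(v) for k,v in c.items()})
cv2.imwrite("pics/w0c.png",cv2.resize(im[170:260,290:420],None,fx=6,fy=6,interpolation=cv2.INTER_CUBIC))
# pad: dark blob -> project boundary to world, fit circle
g=im.max(axis=2); m=(g<75).astype(np.uint8)
n,l,s,ce=cv2.connectedComponentsWithStats(m)
k=l[60,290] or l[80,280]; print(k,s[k],ce[k])
cnt=max(cv2.findContours((l==k).astype(np.uint8),0,cv2.CHAIN_APPROX_NONE)[0],key=len)[:,0]
P=np.array([wat_z(c,p,.020)[:2] for p in cnt])
from scipy.optimize import least_squares
r=least_squares(lambda q:np.hypot(P[:,0]-q[0],P[:,1]-q[1])-q[2],[.553,-.093,.056],loss="soft_l1",f_scale=.001); print("pad fit",r.x,np.std(r.fun))
print("idx",wat_z(c,(330.5,35),.018), wat_z(c,(330,5),.018))
E
```

```text
9 [  260    38   135   133 11709] [327.56315655 104.76249039]
pad fit [ 0.55450524 -0.09445996  0.05476974] 0.00031367204693597835
idx [ 0.52260548 -0.04600013  0.018     ] [ 0.5066538  -0.02425434  0.018     ]
```

View pics/w0c.png

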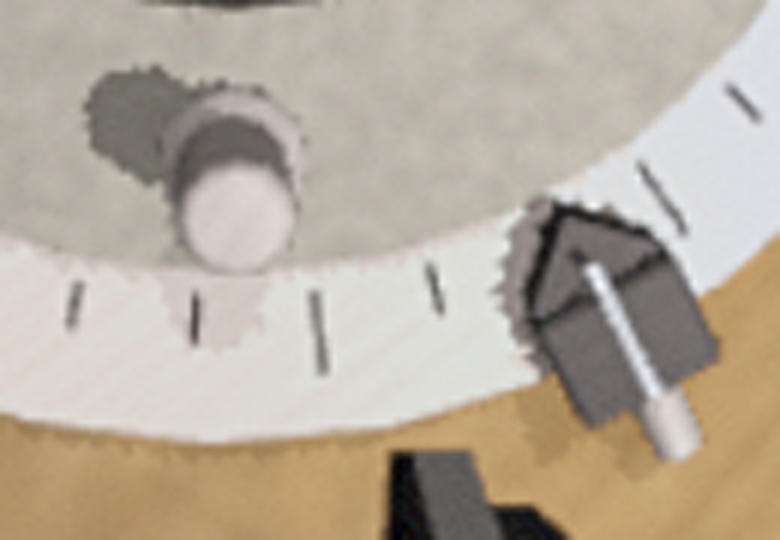

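```bash
python3 - <<'E'
from h import *
c=dict(np.load("w0.npz"))
f=lambda x,y:(290+(x+.5)/6-.5,170+(y+.5)/6-.5)
pv=np.array([.5545,-.0945])
for n,px,z in [("peg",f(238,217),.048),("clip",f(558,204),.024),("clip",f(553,200),.018),("idx_in",(330.5,35),.018),("idx_out",(330,5),.018)]:
    p=wat_z(c,px,z); v=p[:2]-pv; print(n,np.round(p,4),np.hypot(*v).round(4),np.degrees(np.arctan2(v[1],v[0])).round(1))
o=bot.get_obs(); print(o["t"],o["eef_pos"])
PV[:]=pv
print(row(pegpos(-55,.029),35))
E
```

```text
peg [ 0.6001 -0.1569  0.048 ] 0.0773 -53.8
clip [ 0.6414 -0.1346  0.024 ] 0.0957 -24.7
clip [ 0.6426 -0.1353  0.018 ] 0.0971 -24.9
idx_in [ 0.5226 -0.046   0.018 ] 0.058 123.3
idx_out [ 0.5067 -0.0243  0.018 ] 0.085 124.3
2.425 [ 0.59552128 -0.16196402  0.13142073]
[0.499, -0.088, 10.243, 0.001, -0.001, 0.01]
```

```bash
python3 -m creep '[[[0.5,-0.1,3,0,0,0,0.4],[0.5,-0.1,6,0,0,0,0.4],[0.5,-0.1,6,0,0,0,0.4]]]'
python3 - <<'E'
from h import *
PV[:]=[.5545,-.0945]
im,d=bot.read_camera("wrist"); cv2.imwrite("pics/w1.png",im)
print(bot.get_obs()["eef_pos"],row([.600,-.157,.029],35.5))
E
```

```text
t: 2.8
eef_pos: [0.5973, -0.1581, 0.0695]
tool_rot: [-0.0, 0.952, 0.306, -0.001]
contact_force: [0.6, -0.7, 0.5]
gripper_width: 0.4
[ 0.59843018 -0.15807615  0.07091365] [0.19, 0.003, 4.191, 0.0, 0.0, 0.002]
```

View pics/w1.png

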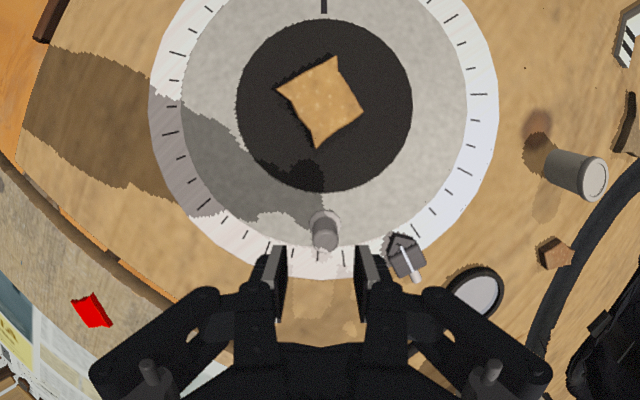

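The peg at (324,235) sits midway between the fingertips, which are at about (275,250) and (365,250). I'll lower the rest of the way.

```bash
python3 -m creep '[[[0.1,0,2,0,0,0,0.4],[0.1,0,4.2,0,0,0,0.4],[0.1,0,4.2,0,0,0,0.4]]]'
python3 - <<'E'
from h import *
PV[:]=[.5545,-.0945]
im,d=bot.read_camera("wrist"); cv2.imwrite("pics/w2.png",im)
print(bot.get_obs()["eef_pos"],bot.get_obs()["contact_force"],row([.600,-.157,.029],35.5))
for k in range(6,66,6): print(row(pegpos(-54.2-k,.029),35.8-k))
E
```

```text
t: 3.22
eef_pos: [0.5973, -0.1571, 0.0259]
tool_rot: [-0.001, 0.952, 0.306, -0.002]
contact_force: [0.5, 0.1, -0.2]
gripper_width: 0.401
[ 0.59822958 -0.15710397  0.02704684] [-0.07835247  0.35220184 -0.13571695] [0.15, 0.094, -0.196, -0.002, 0.002, 0.003]
[-0.7, 0.123, -0.194, -0.002, 0.002, 0.102]
[-1.507, -0.002, -0.193, -0.002, 0.002, 0.207]
[-2.296, -0.211, -0.191, -0.001, 0.002, 0.311]
[-3.059, -0.502, -0.19, -0.001, 0.002, 0.416]
[-3.787, -0.871, -0.188, -0.001, 0.002, 0.521]
[-4.473, -1.313, -0.186, -0.001, 0.002, 0.626]
[-5.109, -1.826, -0.184, -0.001, 0.002, 0.73]
[-5.688, -2.401, -0.182, -0.001, 0.002, 0.835]
[-6.204, -3.034, -0.181, -0.001, 0.002, 0.94]
[-6.65, -3.718, -0.179, -0.001, 0.002, 1.044]
```

View pics/w2.png

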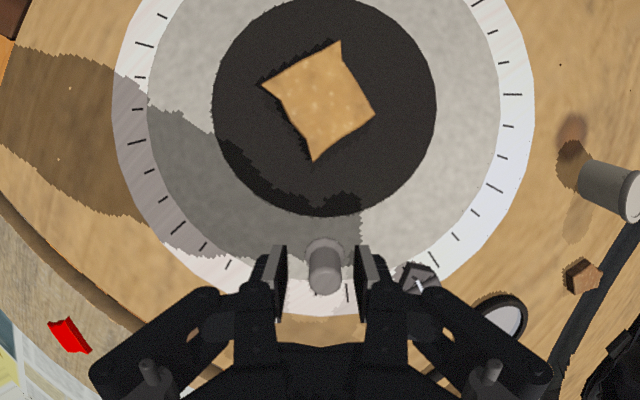

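The peg stands between the fingers and there is no contact force. Now the clockwise push, with the tool turning along the arc.

```bash
python3 -m creep '[[[-0.7,0.05,-0.1,0,0,0.1,0.4],[-1.5,0,-0.1,0,0,0.21,0.4],[-2.3,-0.2,-0.1,0,0,0.31,0.4],[-3.05,-0.5,-0.1,0,0,0.42,0.4],[-3.8,-0.85,-0.1,0,0,0.52,0.4],[-4.45,-1.3,-0.1,0,0,0.63,0.4],[-5.1,-1.8,-0.1,0,0,0.73,0.4],[-5.7,-2.4,-0.1,0,0,0.84,0.4],[-6.2,-3.0,-0.1,0,0,0.94,0.4],[-6.65,-3.7,-0.1,0,0,1.04,0.4]]]'
python3 - <<'E'
from h import *
PV[:]=[.5545,-.0945]
im,d=bot.read_camera("wrist"); cv2.imwrite("pics/w3.png",im)
o=bot.get_obs(); p=o["eef_pos"]; v=p[:2]-PV; print(o["t"],p,o["contact_force"],np.hypot(*v),np.degrees(np.arctan2(v[1],v[0])))
for k in range(66,126,6): print(row(pegpos(-54.2-k,.029),35.8-k))
E
```

```text
t: 4.53
eef_pos: [0.5246, -0.1666, 0.0301]
tool_rot: [0.0, 0.978, -0.209, 0.001]
contact_force: [1.3, -2.5, -0.8]
gripper_width: 0.397
4.575 [ 0.52317064 -0.16589493  0.02988783] [-1.32123082 -0.30787185  1.14564245] 0.07796643641599754 -113.69271791926676
[-0.885, -0.037, 0.088, -0.0, -0.001, 0.102]
[-1.691, -0.162, 0.087, -0.0, -0.001, 0.207]
[-2.48, -0.371, 0.087, -0.0, -0.001, 0.311]
[-3.244, -0.662, 0.086, -0.0, -0.001, 0.416]
[-3.972, -1.03, 0.085, -0.0, -0.001, 0.521]
[-4.658, -1.473, 0.085, -0.0, -0.001, 0.626]
[-5.294, -1.985, 0.084, -0.0, -0.001, 0.73]
[-5.873, -2.561, 0.084, -0.0, -0.001, 0.835]
[-6.388, -3.194, 0.083, -0.0, -0.001, 0.94]
[-6.835, -3.877, 0.083, -0.0, -0.001, 1.044]
```

View pics/w3.png

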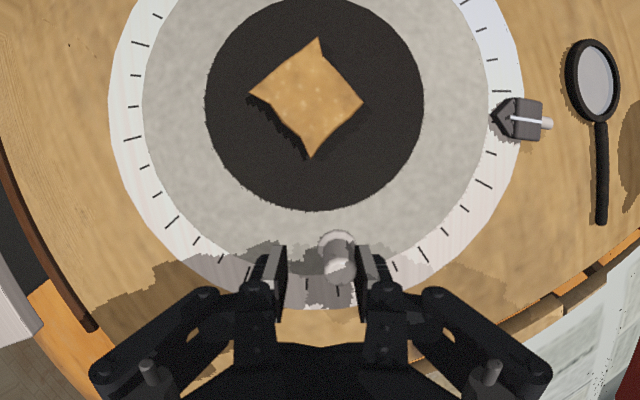

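It works: the right finger at (360,265) pushes the peg at (340,255), and the sherd still lies in the middle. I'll continue.

```bash
python3 -m creep '[[[-0.85,-0.05,0,0,0,0.1,0.4],[-1.7,-0.15,0,0,0,0.21,0.4],[-2.5,-0.35,0,0,0,0.31,0.4],[-3.25,-0.65,0,0,0,0.42,0.4],[-3.95,-1.05,0,0,0,0.52,0.4],[-4.65,-1.45,0,0,0,0.63,0.4],[-5.3,-2.0,0,0,0,0.73,0.4],[-5.85,-2.55,0,0,0,0.84,0.4],[-6.4,-3.2,0,0,0,0.94,0.4],[-6.85,-3.9,0,0,0,1.04,0.4]]]'
python3 - <<'E'
from h import *
PV[:]=[.5545,-.0945]
im,d=bot.read_camera("top"); cv2.imwrite("pics/t2.png",im)
cv2.imwrite("pics/t2c.png",cv2.resize(im[160:285,255:385],None,fx=6,fy=6,interpolation=cv2.INTER_CUBIC)[:600])
im,d=bot.read_camera("wrist"); cv2.imwrite("pics/w4.png",im)
o=bot.get_obs(); p=o["eef_pos"]; v=p[:2]-PV; print(o["t"],p,o["q"],o["contact_force"],np.hypot(*v),np.degrees(np.arctan2(v[1],v[0])))
for k in range(123,156,3): print(k,row(pegpos(-54.2-k,.029),35.8-k))
E
```

```text
t: 5.82
eef_pos: [0.4769, -0.1026, 0.0296]
tool_rot: [-0.0, 0.745, -0.667, 0.0]
contact_force: [-1.0, -1.7, 0.5]
gripper_width: 0.4
5.925 [ 0.47712588 -0.10142667  0.02950417] [ 0.03612473  0.48141237  0.05576901  2.14791481 -0.05354817  0.51309952
 -1.3235226 ] [ 0.41755716  0.36021337 -0.92944781] 0.07768354354460409 -174.88441468943637
123 [-0.316, 0.017, 0.051, -0.0, 0.0, 0.066]
126 [-0.722, -0.02, 0.051, -0.0, 0.0, 0.119]
129 [-1.126, -0.079, 0.051, -0.0, 0.0, 0.171]
132 [-1.527, -0.159, 0.051, -0.0, 0.0, 0.223]
135 [-1.923, -0.26, 0.051, -0.0, 0.0, 0.276]
138 [-2.312, -0.382, 0.051, -0.0, 0.0, 0.328]
141 [-2.695, -0.523, 0.052, -0.0, 0.0, 0.38]
144 [-3.071, -0.685, 0.052, -0.0, 0.0, 0.433]
147 [-3.437, -0.866, 0.052, -0.0, 0.0, 0.485]
150 [-3.793, -1.065, 0.052, -0.0, 0.0, 0.537]
153 [-4.138, -1.283, 0.053, -0.0, 0.001, 0.59]
```

View pics/w4.png

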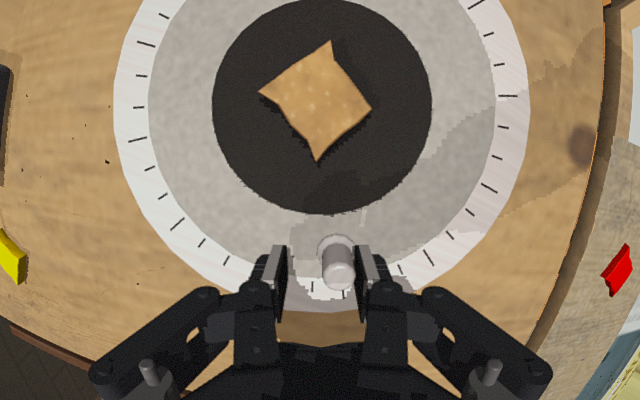

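View pics/t2c.png

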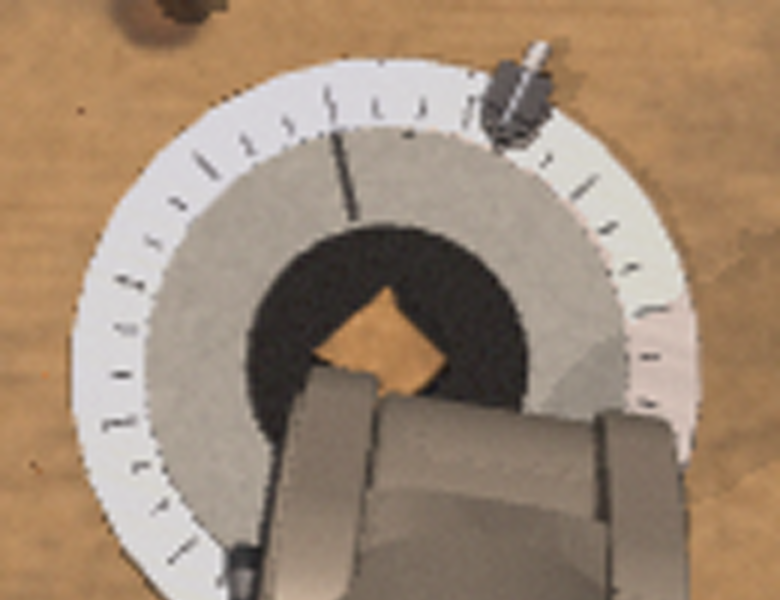

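The top view shows the index tip at (336,134) in the crop and the clip point at (497,152). I'll work out the remaining angle.

```bash
cat >> h.py <<'E'
from scipy.optimize import least_squares
def toppivot():
    im=cv2.imread("pics/top0.png"); c=bot.calibration("top")
    m=(im.max(axis=2)<75).astype(np.uint8); n,l,s,ce=cv2.connectedComponentsWithStats(m); k=l[222,300]
    cnt=max(cv2.findContours((l==k).astype(np.uint8),0,cv2.CHAIN_APPROX_NONE)[0],key=len)[:,0]
    P=np.array([at_z(c,p,.020)[:2] for p in cnt])
    r=least_squares(lambda q:np.hypot(P[:,0]-q[0],P[:,1]-q[1])-q[2],[.553,-.093,.056],loss="soft_l1",f_scale=.001)
    return r.x
def crop2px(x,y,f=6,ox=255,oy=160): return (ox+(x+.5)/f-.5,oy+(y+.5)/f-.5)
def tang(x,y,z,pv,f=6,ox=255,oy=160):
    p=at_z(bot.calibration("top"),crop2px(x,y,f,ox,oy),z)[:2]-pv; return np.hypot(*p).round(4),np.degrees(np.arctan2(p[1],p[0])).round(2)
E
python3 - <<'E'
from h import *
t=toppivot(); print(t); pv=t[:2]
print(tang(336,134,.018,pv),tang(354,218,.018,pv)); print(tang(497,152,.018,pv),tang(497,152,.022,pv))
print(tang(189,501,.018,pv),tang(263,453,.018,pv))
# clip body axis: outer end of body and tip
im=cv2.imread("pics/top0.png"); cv2.imwrite("pics/clipc.png",cv2.resize(im[162:197,322:362],None,fx=16,fy=16,interpolation=cv2.INTER_NEAREST))
E
```

```text
[ 0.55336868 -0.09325844  0.05436578]
(np.float64(0.0953), np.float64(13.47)) (np.float64(0.0606), np.float64(13.72))
(np.float64(0.0966), np.float64(-26.08)) (np.float64(0.0958), np.float64(-26.1))
(np.float64(0.0943), np.float64(125.27)) (np.float64(0.0599), np.float64(125.98))
```

View pics/clipc.png

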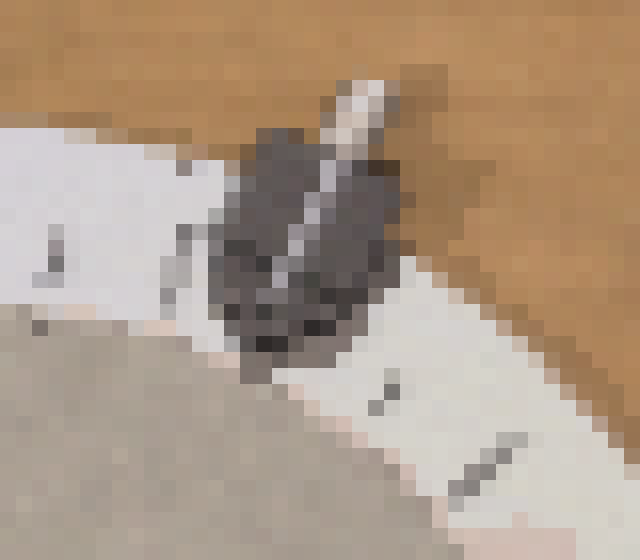

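```bash
python3 -m creep '[[[-0.3,0,0,0,0,0.06,0.4],[-0.7,0,0,0,0,0.12,0.4],[-1.1,-0.1,0,0,0,0.17,0.4],[-1.5,-0.15,0,0,0,0.22,0.4],[-1.9,-0.25,0,0,0,0.28,0.4],[-2.3,-0.4,0,0,0,0.33,0.4],[-2.7,-0.5,0,0,0,0.38,0.4],[-3.05,-0.7,0,0,0,0.43,0.4],[-3.45,-0.85,0,0,0,0.48,0.4],[-3.45,-0.85,0,0,0,0.48,0.4]]]'
python3 - <<'E'
from h import *
PV[:]=[.5545,-.0945]
im,d=bot.read_camera("top"); cv2.imwrite("pics/t3.png",im)
cv2.imwrite("pics/t3c.png",cv2.resize(im[160:210,310:370],None,fx=12,fy=12,interpolation=cv2.INTER_CUBIC)[:600])
o=bot.get_obs(); p=o["eef_pos"]; v=p[:2]-PV; print(o["t"],p,o["contact_force"],np.hypot(*v),np.degrees(np.arctan2(v[1],v[0])))
for k in range(146,166,2): print(k,row(pegpos(-54.2-k,.029),35.8-k))
E
```

```text
t: 7.18
eef_pos: [0.4818, -0.067, 0.0294]
tool_rot: [0.0, -0.568, 0.823, -0.0]
contact_force: [0.4, -0.0, -0.1]
gripper_width: 0.4
7.225 [ 0.48172732 -0.06716524  0.02933259] [ 0.4677076  -0.80869148 -0.60948007] 0.07773706953205997 159.4128930735614
146 [0.053, 0.026, 0.033, -0.0, 0.0, -0.011]
148 [-0.219, 0.024, 0.033, -0.0, 0.0, 0.024]
150 [-0.491, 0.013, 0.033, -0.0, 0.0, 0.059]
152 [-0.763, -0.008, 0.034, -0.0, 0.0, 0.093]
154 [-1.034, -0.038, 0.034, -0.0, 0.0, 0.128]
156 [-1.303, -0.077, 0.034, -0.0, 0.0, 0.163]
158 [-1.571, -0.126, 0.034, -0.0, 0.0, 0.198]
160 [-1.837, -0.185, 0.034, -0.0, 0.0, 0.233]
162 [-2.1, -0.252, 0.034, -0.0, 0.0, 0.268]
164 [-2.362, -0.329, 0.034, -0.0, 0.0, 0.303]
```

View pics/t3c.png

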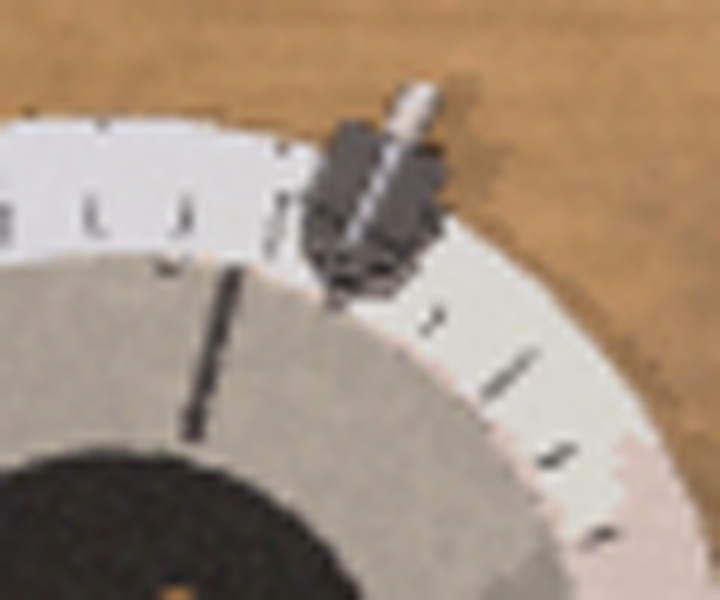

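```bash
python3 - <<'E'
from h import *
pv=toppivot()[:2]; a=dict(f=12,ox=310,oy=160)
print(tang(234,270,.018,pv,**a),tang(194,438,.018,pv,**a)); print("clip",tang(334,303,.018,pv,**a), "handle",tang(428,88,.03,pv,**a),tang(350,238,.024,pv,**a))
E
```

```text
(np.float64(0.096), np.float64(-13.39)) (np.float64(0.061), np.float64(-13.93))
clip (np.float64(0.0968), np.float64(-25.95)) handle (np.float64(0.142), np.float64(-24.89)) (np.float64(0.109), np.float64(-24.37))
```

```bash
python3 -m creep '[[[-0.35,0,0,0,0,0.04,0.4],[-0.75,0,0,0,0,0.09,0.4],[-1.05,-0.05,0,0,0,0.13,0.4],[-1.3,-0.1,0,0,0,0.16,0.4],[-1.45,-0.12,0,0,0,0.18,0.4],[-1.55,-0.13,0,0,0,0.2,0.4],[-1.55,-0.13,0,0,0,0.2,0.4],[-1.55,-0.13,0,0,0,0.2,0.4]]]'
python3 - <<'E'
from h import *
PV[:]=[.5545,-.0945]
im,d=bot.read_camera("top"); cv2.imwrite("pics/t4.png",im)
cv2.imwrite("pics/t4c.png",cv2.resize(im[160:210,310:370],None,fx=12,fy=12,interpolation=cv2.INTER_CUBIC)[:600])
im,d=bot.read_camera("wrist"); cv2.imwrite("pics/w5.png",im)
o=bot.get_obs(); p=o["eef_pos"]; v=p[:2]-PV; print(o["t"],p,o["contact_force"],np.hypot(*v),np.degrees(np.arctan2(v[1],v[0])))
E
```

```text
t: 8.22
eef_pos: [0.488, -0.0531, 0.0291]
tool_rot: [-0.0, -0.481, 0.877, 0.0]
contact_force: [-0.6, 0.6, 0.0]
gripper_width: 0.398
8.325 [ 0.4880438  -0.05315882  0.02917282] [-0.04476839 -0.51438993 -1.03572021] 0.07826570088124014 148.11501591491026
```

View pics/t4c.png

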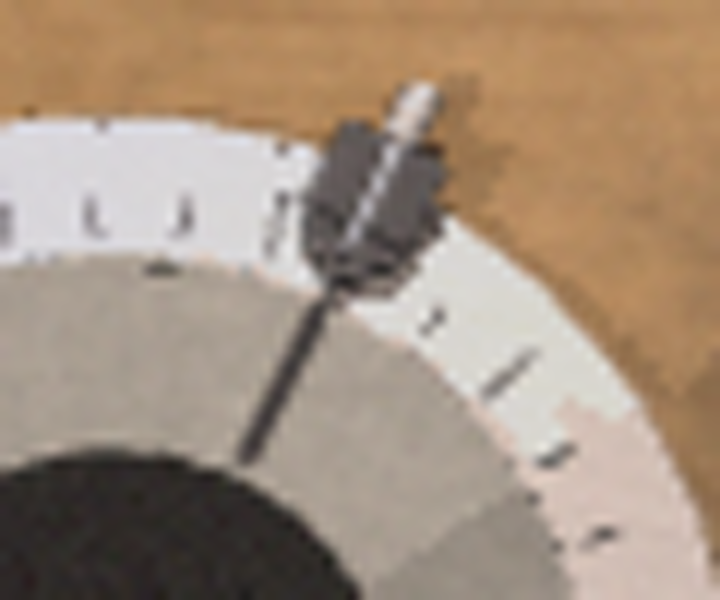

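View pics/w5.png

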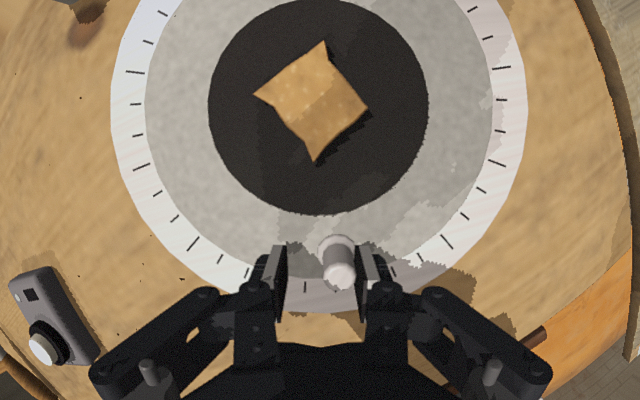

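```bash
python3 - <<'E'
from h import *
pv=toppivot()[:2]; a=dict(f=12,ox=310,oy=160)
for q in [(323,307),(285,382),(248,458)]: print(tang(*q,.018,pv,**a))
E
```

```text
(np.float64(0.0951), np.float64(-24.98))
(np.float64(0.078), np.float64(-24.79))
(np.float64(0.061), np.float64(-24.74))
```

The index line is at -24.9° and the clip between -24.6° (its axis) and -26° (its tip), so they agree to within about 1.5 mm. I'll back off, raise the arm and check again with the wrist camera.

```bash
python3 -m creep '[[[0.3,0,0,0,0,0,0.4],[0.6,0,0,0,0,0,0.4],[0.6,0,-4,0,0,0,0.4],[0.6,0,-9,0,0,0,0.4],[0.6,0,-14,0,0,0,0.4],[0.6,0,-17,0,0,0,0.4],[0.6,0,-17,0,0,0,0.4],[0.6,0,-17,0,0,0,0.4]]]'
python3 - <<'E'
from h import *
c=bot.calibration("wrist"); im,d=bot.read_camera("wrist"); cv2.imwrite("pics/w6.png",im)
np.savez("w6.npz",**{k:np.array(v) for k,v in c.items()})
o=bot.get_obs(); print(o["t"],o["eef_pos"],o["contact_force"])
E
```

```text
t: 9.32
eef_pos: [0.4841, -0.0583, 0.1985]
tool_rot: [-0.0, -0.481, 0.877, 0.0]
contact_force: [-0.1, -0.1, -0.5]
gripper_width: 0.397
9.375 [ 0.48390583 -0.05834606  0.1980769 ] [-0.46301939 -0.66531546  0.62290012]
```

View pics/w6.png

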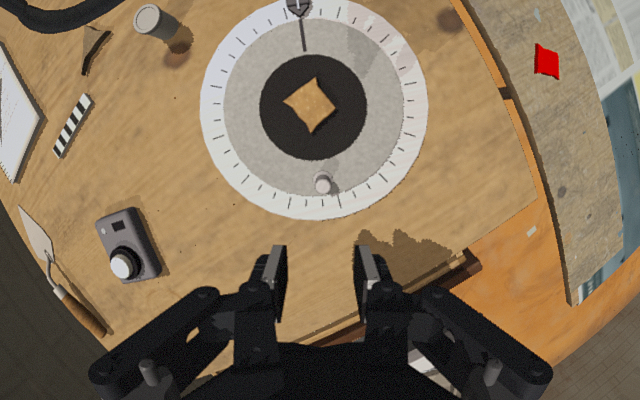

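```bash
python3 - <<'E'
import cv2
im=cv2.imread("pics/w6.png"); cv2.imwrite("pics/w6c.png",cv2.resize(im[0:60,265:340],None,fx=10,fy=10,interpolation=cv2.INTER_CUBIC))
E
```

```text
(no output)
```

View pics/w6c.png

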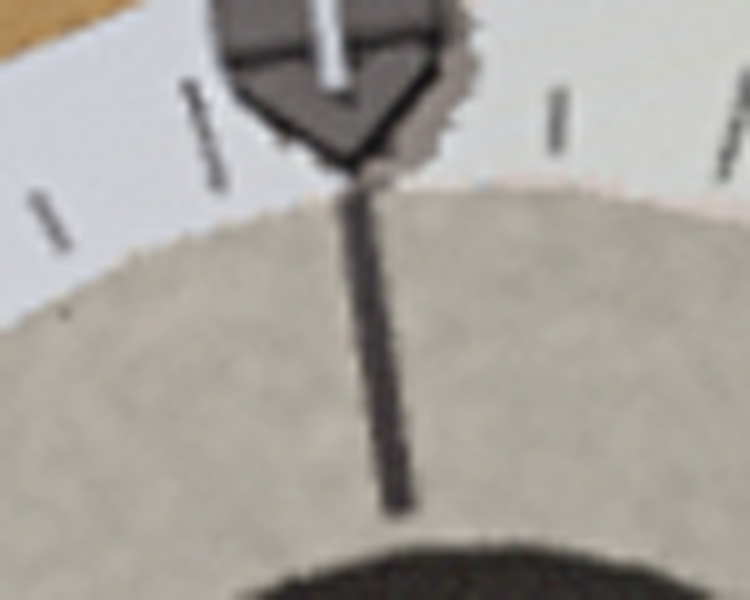

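The enlarged crop shows the index line ending exactly at the clip's point, (355,180), less than 1 mm off. Next I'll measure the button from this view as well.

```bash
python3 - <<'E'
from h import *
c=dict(np.load("w6.npz")); im=cv2.imread("pics/w6.png")
m=(im.min(axis=2)>170).astype(np.uint8); n,l,s,ce=cv2.connectedComponentsWithStats(m)
k=l[268,120]; print(k,s[k],ce[k]); print(wat_z(c,ce[k],.048))
im=cv2.imread("pics/top0.png"); m=(im.min(axis=2)>160).astype(np.uint8); n,l,s,ce=cv2.connectedComponentsWithStats(m); k=l[225,184]; print(s[k],ce[k],at_z(bot.calibration("top"),ce[k],.048))
p,R=pose(); print(R.apply([1,0,0]))
print(row([.5355,.2155,.11],np.degrees(np.arctan2(*R.apply([1,0,0])[1::-1]))+60))
E
```

```text
58 [110 257  19  21 275] [119.08       267.55636364]
[0.53655113 0.21347788 0.048     ]
[177 219  13  13 130] [183.46153846 224.95384615] [0.53528315 0.21596385 0.048     ]
[-0.53734422 -0.84336216  0.00120569]
[-25.878, 10.349, 8.794, 0.002, -0.0, -1.047]
```

```bash
python3 -m creep '[[[-4.3,1.7,0.5,0,0,-0.17,0],[-8.6,3.4,1.5,0,0,-0.34,0],[-13,5.2,2.5,0,0,-0.52,0],[-17.3,6.9,4,0,0,-0.7,0],[-21.6,8.6,6,0,0,-0.87,0],[-25.9,10.3,8.5,0,0,-1.05,0],[-25.9,10.3,8.8,0,0,-1.05,0],[-25.9,10.3,8.8,0,0,-1.05,0],[-25.9,10.3,8.8,0,0,-1.05,0]]]'
python3 - <<'E'
from h import *
p,R=pose(); a=np.degrees(np.arctan2(*R.apply([1,0,0])[1::-1]))
im,d=bot.read_camera("wrist"); cv2.imwrite("pics/w7.png",im)
o=bot.get_obs(); print(o["t"],o["eef_pos"],o["gripper_width"],o["contact_force"],o["q"]); print(row([.536,.215,.055],a),row([.536,.215,.041],a))
E
```

```text
t: 10.5
eef_pos: [0.5373, 0.2137, 0.1112]
tool_rot: [0.0, 0.855, -0.519, 0.0]
contact_force: [1.2, -0.1, 0.2]
gripper_width: 0.003
10.55 [0.53744918 0.21392379 0.11149913] -0.0013914134237693748 [-0.61551786  0.0641192  -0.1051805 ] [-0.51193092  0.46033607  0.03199271  1.8970087  -0.01914811  0.78440743
 -1.56039916]
[-0.166, 0.08, 5.65, -0.0, -0.001, 0.0] [-0.167, 0.08, 7.05, -0.0, -0.001, 0.0]
```

View pics/w7.png

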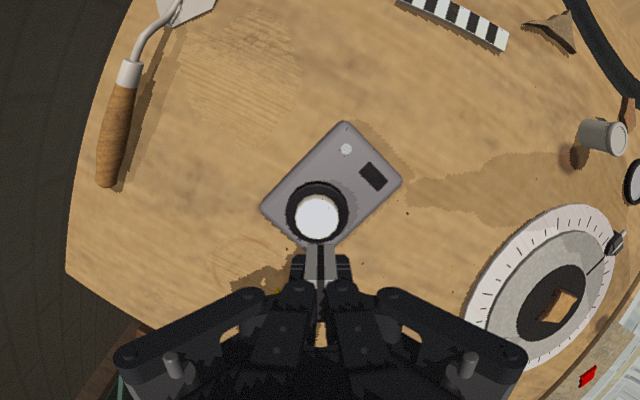

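The shut fingertips at (322,250) line up with the button at (317,215). I'll press down slowly and come up again.

```bash
python3 -m creep '[[[-0.15,0.08,3,0,0,0,0],[-0.15,0.08,5.6,0,0,0,0],[-0.15,0.08,5.6,0,0,0,0],[-0.15,0.08,6.2,0,0,0,0],[-0.15,0.08,6.5,0,0,0,0],[-0.15,0.08,6.8,0,0,0,0],[-0.15,0.08,7.0,0,0,0,0],[-0.15,0.08,7.0,0,0,0,0]]]'
python3 - <<'E'
from h import *
o=bot.get_obs(); print(o["t"],o["eef_pos"],o["contact_force"])
im,d=bot.read_camera("wrist"); cv2.imwrite("pics/w8.png",im)
o=bot.get_obs(); print(o["t"],o["eef_pos"],o["contact_force"])
E
```

```text
t: 11.55
eef_pos: [0.5365, 0.2165, 0.0421]
tool_rot: [-0.001, 0.856, -0.518, 0.0]
contact_force: [0.7, -1.1, 7.0]
gripper_width: 0.0
11.55 [0.53650889 0.21645276 0.04208287] [ 0.70300783 -1.1333551   6.98585689]
11.6 [0.53655113 0.21650431 0.04210977] [-1.27064622 -1.64531624  7.33204965]
```

View pics/w8.png

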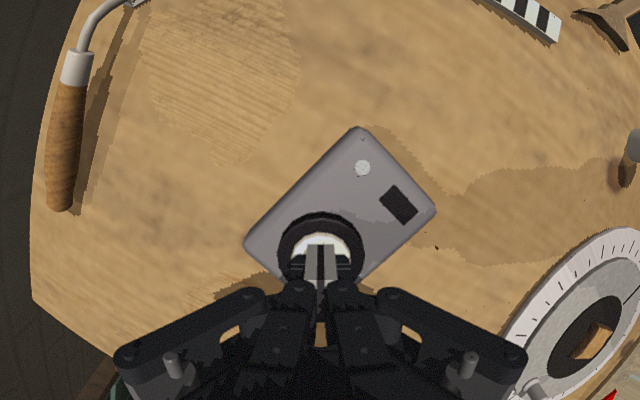

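The force is 7 N, above the 4 N for full travel, and the tip is at 42 mm, which is 48 minus 6, so the button is right down. Now up and clear.

```bash
python3 -m creep '[[[0,0,-1,0,0,0,0],[0,0,-4,0,0,0,0],[0,0,-9,0,0,0,0],[0,0,-14,0,0,0,0],[0,0,-14,0,0,0,0],[0,0,-14,0,0,0,0],[0,0,-14,0,0,0,0]]]'
python3 - <<'E'
from h import *
im,d=bot.read_camera("wrist"); cv2.imwrite("pics/w9.png",im)
im,d=bot.read_camera("top"); cv2.imwrite("pics/t9.png",im)
cv2.imwrite("pics/t9c.png",cv2.resize(im[160:260,290:390],None,fx=6,fy=6,interpolation=cv2.INTER_CUBIC)[:600])
o=bot.get_obs(); print(o["t"],o["eef_pos"],o["contact_force"],abs(o["joint_vel"]).max())
E
```

```text
t: 12.48
eef_pos: [0.5346, 0.216, 0.1797]
tool_rot: [0.001, 0.856, -0.517, -0.001]
contact_force: [0.4, -0.4, 0.1]
gripper_width: -0.003
12.575 [0.53491871 0.21613642 0.17983713] [-0.38405128  0.65650784  0.92281617] 0.0037223023754911736
```

View pics/w9.png

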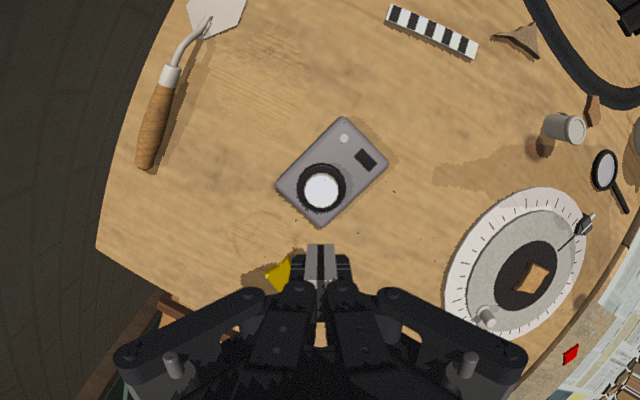

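View pics/t9c.png

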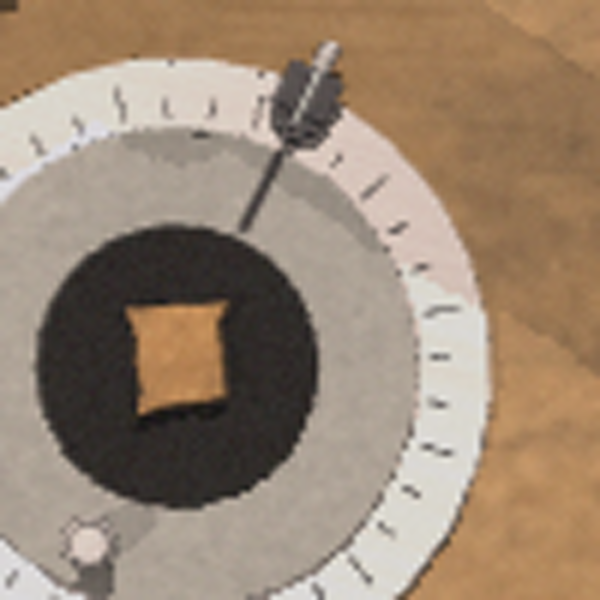

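The button at (321,190) is up, standing white above its collar. The index line (crop 285,150) still meets the clip's point and the sherd is in the middle of the pad. The arm is at rest and clear of everything, so I'm handing in.

```bash
python3 -c "
from station import bot
print(bot.hand_in())"
```

```text
the job is handed in; nothing more can be done
None
```

I turned the disc about 150° clockwise, with the half-open fingers held loosely round the peg, until the index line met the clip's point. I then pressed the shutter right down once, let it come up, raised the arm clear and handed the job in at about 12.6 s. The hand-in gives no verdict.

- **Alignment:** in the wrist close-up, taken before the press, the line ends at the clip's point to within about 1 mm. From the top camera the line measured -24.9° and the clip between -24.6° (its axis) and -26° (its tip). That is a disagreement of up to about 2 mm, inside the 5 mm limit. The picture after the press shows the line still at the point.
- **Shutter:** at the bottom of the press the fingertip was at 42 mm (48 minus the 6 mm travel) with about 7 N, so the button was fully down. It looks up again in the last wrist picture.
- **Sherd and loose things:** the sherd is in the middle of the pad. The arm passed near none of the film can, scale bar or hand lens. I did not measure their final positions.
- **Forces:** the highest reading at the wrist while pushing the peg was about 3 N. It was read only at the end of each move. The arm was at rest and touching nothing at hand-in.

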